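# Roll the cover strip flush into the fixture rail

### The job

Take the two-wheel hand roller out of its tray and roll it firmly along the whole grey cover strip, from one end to the other, until every section sits flush in the slot of its rail. Press the strip with the roller only, never with the gripper; then stand the roller back on its wheels in its tray and let go.

Things in the scene. Friction and masses are not known exactly. Their poses are not given: they have to be found in the camera images.
- rail: Fixed steel rail 250 mm long (y axis), 60 mm wide on top, 84 at the foot; origin at the centre of its underside. Its top face is 40 mm up, with a 26 mm slot along the middle holding the cover strip: grey plastic, 24 mm wide, four sections end to end, y -104 to +104 mm, starting 4 to 5 mm proud. A similar rail with an empty slot lies beside it, nearer or farther: it needs nothing.
- section0 (a joint): How far the first strip section (rail y -104 to -52 mm) is pressed down, in m: 0 = 5 mm proud of the rail's top face, 0.005 = flush, where it stops. About 7 N straight down moves a section (two at once: 14 N); it does not spring back. Commanding the wheels 1 to 3 mm below the rail's top face presses enough.
- section1 (a joint): The same for the second section (rail y from -52 to 0 mm).
- section2 (a joint): The same for the third section (rail y from 0 to +52 mm).
- section3 (a joint): The same for the fourth section (rail y from +52 to +104 mm).
- roller: Loose hand roller, 0.4 kg, alike end for end: two black wheels (40 mm diameter, 36 wide, axles at x = +-25 mm, 20 mm up) under an aluminium plate (96 x 48 mm, top 48 mm up) with an upright wooden grip block, 30 mm along x, 40 along y, 48 to 104 mm up. Origin under its middle at the wheels' undersides; rolls along its x. Grip from above, fingers closing along x, tips about 10 mm above the plate.
- wheel (a joint): Turn of the roller's front wheel (the one at +x) in rad since the start, either sign; it spins freely with little friction. Grip the roller hard (60 N or more) so that it does not twist in the fingers.
- tray: Fixed low grey tray, 145 mm (its x) by 88 mm outside, walls 4 mm thick and 13 mm high, open on top; origin at the centre of its underside. The roller stands within 9 mm of the middle of its inner floor (4 mm above the origin), its x axis along the tray's.
Not all that is in view belongs to the job. Of the things that look like the tray, the larger one is meant.

How it is judged:
On the way, in this order (a step that is already met when the one before it is completed fails the run):
1. the roller is lifted at least 30 mm out of its tray (z of roller in the frame of tray above 0.035 m), for 0.1 s.
2. every section is rolled down to within 2 mm of flush, the roller's wheel having turned at least 2.5 rad (50 mm of rolling) one way or the other (value of joint each of section0, section1, section2, section3 above 0.003 m and (value of joint wheel above 2.5 rad or value of joint wheel below -2.5 rad)), for 0.1 s.
At the end, for the whole second after the job is handed in: All four sections are within 2 mm of flush, and the roller stands upright (within 6 degrees) on its wheels on the floor of its tray, within 35 mm of the tray's middle, released and at rest (value of joint each of section0, section1, section2, section3 above 0.003 m and horizontal distance between roller and tray below 0.035 m and z of roller in the frame of tray below 0.012 m and angle between roller's own z axis and vertical below 0.1 rad and linear speed of roller below 0.02 m/s); the robot touches nothing.
It fails at once if the gripper or arm itself presses on the rail or its strip with more than 3 N (contact force between any of the fingers, the arm and rail above 3 N).
It also fails if it takes over 54 s, if anything falls off the work surface, if the arm or the gripper's body presses on something with over 40 N, if the wrist force passes 120 N, or if a joint passes its speed limit or range.

### The arm

A 7-joint arm with a two-finger parallel gripper is mounted at the origin on the work surface. World frame = base frame: x ahead of the robot, y to its left, z up, the work surface at z = 0. Lengths are in m, angles in rad, forces in N, time in s.
With the tool pointing down it reaches from about 0.4 to 0.85 m from the base axis. Payload 4.5 kg.
Tool frame: the origin (TCP) lies on the centre line of the jaws, within the pads' length; the fingertips stand r.tips_ahead ahead of it and the grasp point (between the pads) is the TCP (r.tips_ahead is the distance from the TCP to the fingertips, in m); z points along the fingers, y is the direction in which the jaws open and shut (so a half turn about z gives the same grasp; the last joint's range is limited). The gripper opens to 88 mm and grips with 3 to 60 N. Pads are 18 mm wide; open, the fingers measure 123 mm over their backs; the gripper's body (75 mm by 187 mm) begins 45 mm behind the grasp point.
Start: joints at [1.369, 0.689, -0.195, 1.565, 0.157, 0.902, -0.215], TCP at [0.146, -0.608, 0.258] pointing down, gripper open.
Joint ranges: [-3.01, 3.01], [-0.46, 2.08], [-1.47, 1.51], [0.13, 2.56], [-1, 4.14], [0.04, 2.09], [-2.66, 2.66]. Speed limits (rad/s): [2.57, 2.57, 3.14, 3.14, 3.14, 3.14, 3.14].

### API

Orientations are given as a unit quaternion [x, y, z, w].
In Python, from plant import r gives the robot as it stands.
- The arm moves only by the shell command python3 -m inch 'ROWS' [FORCE]. ROWS is JSON, a list of rows, each a list of 5 numbers: the shift along the world's x, y, z in units of 25 mm (1.0 is 25 mm), then the turn about the world's z in units of 6 degrees (1.0 is 6 degrees), then the finger opening in mm, from 0 to 88.1. A call has 1 to 5 rows; each row shifts and turns the commanded pose from where the row before left it; what a row does not reach is not made up. A row lasts 1/10 s, in which the tool goes at most 50 mm and 8.59 degrees, less where a joint would pass 70% of its speed; a pose out of reach is approached as far as the arm can. A call is refused whole if a number of a shift passes 1 or a number of a turn 1, either way. A call with a gripper value outside its range is refused whole. The fingers move at their own pace and stop on an object; FORCE is the grip in N (left out, the last holds). Time passes only in rows, so rows that do not move let the fingers close. It gives the time, the measured TCP pose, the force and the opening at its end, in the units of the state.
- r.get_state(): the state, without advancing time (a new reading comes with each control period).
- r.snapshot(name): name is "scene" or "top"; returns a dict with "pixels" (420x560x3 uint8, red, green, blue), "range_z" (420x560 float32, m along the optical axis (not along the pixel's ray), 0 where there is no reading), "K" (3x3 intrinsics, pixels), "k1" (the pictures are not rectified: a ray, as slopes to the right and down, at radius r is drawn at 1 + k1 r^2 times it, then the intrinsics apply), "position" and "attitude" of the camera in the world. Camera axes: x right, y up, looking along -z (the intrinsics and any distortion apply to the point x, -y, -z); pixel columns grow to the right and rows downward; lengths in m; the calibration is good to about 2 mm. A picture is of the moment at which its call begins.
- r.finish_job(): hands the job in, once; it reports no verdict.
The state is a dict: "clock": time; "q": joint angles; "qd": joint speeds; "joint_torque": joint torques, N m; "tool_pos": TCP position; "eef_rot": TCP orientation; "contact_force": force on the tool from outside, world axes, zero at the start; "moment": the same for the moment, N m; "opening": opening from 0.0 (shut) to 1.0 (fully open).
Only numpy, scipy, OpenCV 4.12 (cv2) and the standard library are available. Lean on these libraries where they do the work, as an engineer would, in place of code of your own. Each camera call takes 0.05 s, during which the arm holds its last target. There are 200 camera calls.

## Working session

There is one attempt and no reset: what is moved stays moved. The work goes in short steps, Python scripts to look and compute and a shell command to move; the robot and the scene stay as the last step left them, time stands still between calls to the robot, and variables do not carry over. Pictures are saved under pics/ and viewed, about 8 in all and at most 12, crops included, and the job is handed in when it is done.

```bash
mkdir -p pics; cat > h.py <<'E'
import numpy as np, cv2, pickle
from plant import r
from scipy.spatial.transform import Rotation as R
def snap(n,f):
    s=r.snapshot(n); pickle.dump(s,open(f'pics/{f}.pkl','wb')); cv2.imwrite(f'pics/{f}.png',s['pixels'][:,:,::-1]); return s
def cloud(s):
    K=np.array(s['K']);k1=s['k1'];h,w=s['range_z'].shape
    u,v=np.meshgrid(np.arange(w),np.arange(h))
    a=(u-K[0,2])/K[0,0];b=(v-K[1,2])/K[1,1];x,y=a.copy(),b.copy()
    for _ in range(15):
        f=1+k1*(x*x+y*y);x=a/f;y=b/f
    z=s['range_z'];P=np.stack([x*z,-y*z,-z],-1)
    q=np.array(s['attitude']); M=R.from_quat(q).as_matrix() if q.size==4 else q.reshape(3,3)
    return P@M.T+np.array(s['position'])
E
python3 - <<'E'
from h import *
s=snap('top','top0'); t=snap('scene','scene0')
for a in (s,t): print(a['position'],a['attitude'],a['k1'],a['K'])
st=r.get_state(); print(r.tips_ahead,st)
P=cloud(s); print(P[::60,::80].round(3).tolist())
E
```

```text
[ 0.32081144 -0.06242266  1.12144021] [ 0.05003973 -0.03751537 -0.70369911  0.70774019] -0.031155915437642515 [[485.4419311    0.         280.96524556]
 [  0.         485.4419311  209.07066344]
 [  0.           0.           1.        ]]
[ 1.25520761 -0.00318007  0.64238523] [0.3009144  0.33447437 0.65060399 0.61179397] -0.14626384935078937 [[529.79002637   0.         280.59987449]
 [  0.         529.79002637 205.63072543]
 [  0.           0.           1.        ]]
0.019 {'clock': 0.1, 'q': array([ 1.36880604,  0.6898753 , -0.19450361,  1.56620216,  0.15731545,
        0.90246703, -0.21510983]), 'qd': array([-0.00032716, -0.00122672, -0.00046936, -0.0028758 ,  0.0007643 ,
        0.00196104,  0.00145376]), 'joint_torque': array([-3.77832621e-03, -5.28502250e+01, -1.27126593e+00, -1.53837240e+01,
       -5.24500944e-02,  2.03134856e-03,  4.71883550e-05]), 'tool_pos': array([ 0.14583947, -0.60722649,  0.25701536]), 'eef_rot': array([ 9.93054658e-01,  1.17651334e-01, -1.57457157e-04, -7.64620931e-04]), 'contact_force': array([-0.39051036,  0.14347482, -0.57976244]), 'moment': array([-0.0
[... 525 characters left out ...]
5, -0.324, -0.0], [0.657, -0.49, 0.061]], [[0.497, 0.53, 0.165], [0.528, 0.436, 0.001], [0.528, 0.243, 0.003], [0.529, 0.055, -0.001], [0.529, -0.133, 0.0], [0.531, -0.321, -0.001], [0.531, -0.507, 0.002]], [[0.377, 0.551, 0.114], [0.385, 0.427, 0.001], [0.387, 0.239, 0.001], [0.388, 0.052, 0.001], [0.389, -0.133, -0.001], [0.39, -0.317, 0.001], [0.391, -0.501, 0.002]], [[0.244, 0.61, -0.001], [0.247, 0.418, 0.004], [0.249, 0.234, 0.001], [0.251, 0.049, 0.006], [0.252, -0.132, 0.002], [0.254, -0.312, 0.007], [0.254, -0.496, 0.0]], [[0.109, 0.6, 0.0], [0.113, 0.412, 0.003], [0.116, 0.229, 0.003], [0.118, 0.047, 0.005], [0.119, -0.132, -0.001], [0.121, -0.311, 0.004], [0.121, -0.492, -0.001]]]
```

View pics/top0.png

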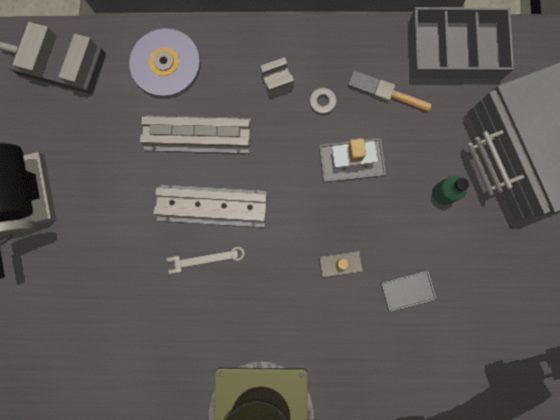

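View pics/scene0.png

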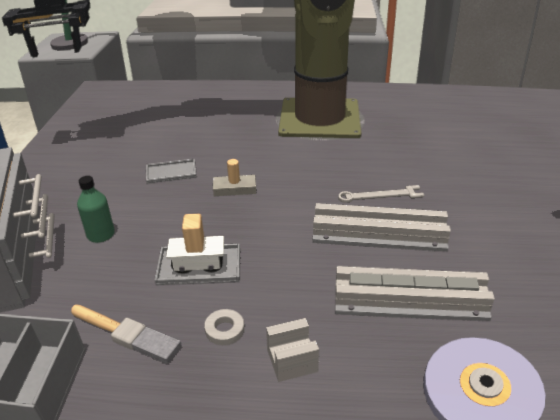

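The top view shows the strip rail at about (195,133), with the empty rail (holes) at (210,206). The roller in its tray is at (352,158), and the smaller decoy tray is at (408,291). Next I'll measure these from depth.

```bash
python3 - <<'E'
from h import *
s=pickle.load(open('pics/top0.pkl','rb'));P=cloud(s)
def rect(m,n):
    m=cv2.morphologyEx(m.astype(np.uint8),cv2.MORPH_OPEN,np.ones((2,2)))
    k,l,st,_=cv2.connectedComponentsWithStats(m); 
    i=1+np.argmax(st[1:,4]); Q=P[l==i]
    c,d,a=cv2.minAreaRect((Q[:,:2]*1000).astype(np.float32)); print(n,np.round(c,1),np.round(d,1),round(a,2),'z',np.median(Q[:,2]).round(4),len(Q),'mean',Q.mean(0).round(4))
def win(u0,u1,v0,v1):
    w=np.zeros(P.shape[:2],bool);w[v0:v1,u0:u1]=1;return w
z=P[...,2]
w=win(130,260,108,160); rect(w&(z>.033)&(z<.055),'railtop'); rect(w&(z>.004)&(z<.055),'railall')
g=s['pixels'].mean(-1); 
w=win(312,394,132,186); rect(w&(z>.09)&(z<.125),'grip'); rect(w&(z>.04)&(z<.062),'plate'); rect(w&(z>.006)&(z<.125),'all'); rect(w&(z>.008)&(z<.02),'rim')
w=win(145,250,180,230);rect(w&(z>.033)&(z<.055),'rail2')
a=cv2.resize(s['pixels'][100:200,130:270],None,fx=5,fy=5,interpolation=cv2.INTER_CUBIC)
b=cv2.resize(s['pixels'][125:195,305:405],(700,490),interpolation=cv2.INTER_CUBIC)
a=cv2.resize(a,(700,500)); cv2.imwrite('pics/crop_rail.png',a[...,::-1]);cv2.imwrite('pics/crop_roll.png',b[...,::-1])
E
```

```text
railtop [554.8  56.4] [483.1 205.2] 49.95 z 0.0416 2616 mean [0.6322 0.1541 0.0453]
railall [556.5  57.3] [481.9 217.4] 51.21 z 0.04 3757 mean [0.626  0.153  0.0374]
grip [ 585.1 -218.6] [41.1 67.3] 32.88 z 0.1078 287 mean [ 0.5767 -0.2083  0.1027]
plate [ 580.1 -213.2] [ 52.8 109.6] 12.45 z 0.052 642 mean [ 0.5744 -0.2065  0.0495]
all [ 575.1 -220.3] [ 87.8 128. ] 6.91 z 0.0523 1324 mean [ 0.5741 -0.2133  0.0535]
rim [ 586.8 -259.4] [72.6 49. ] 8.72 z 0.0123 92 mean [ 0.5985 -0.2702  0.0126]
rail2 [420.6  78.5] [335.6  81.4] 68.33 z 0.0403 747 mean [0.4429 0.1333 0.0413]
```

View pics/crop_rail.png

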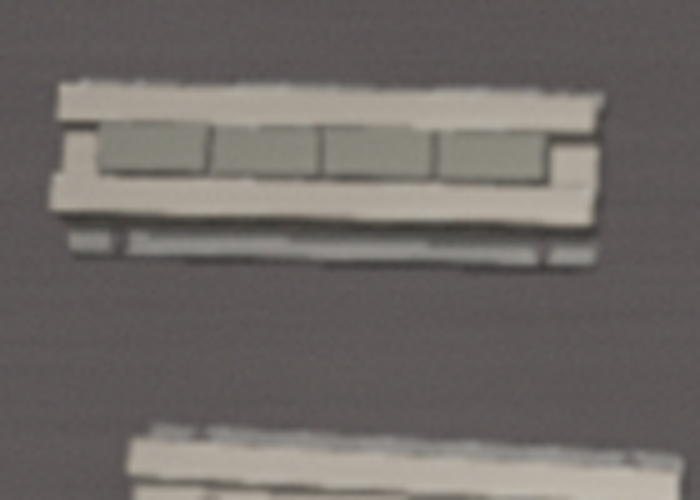

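View pics/crop_roll.png

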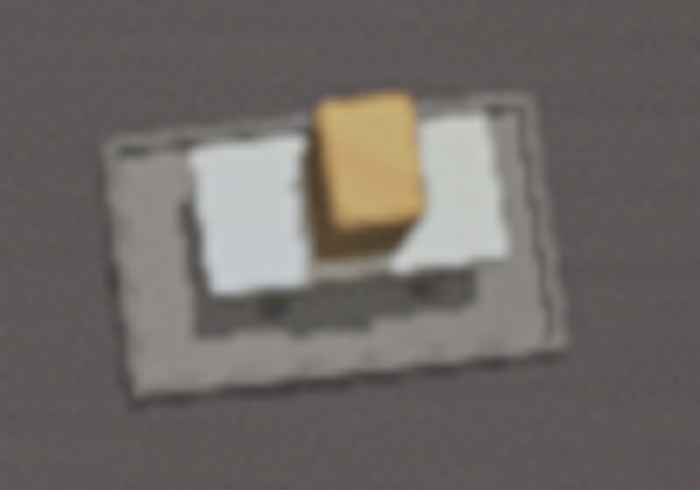

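The strip's outer corners in the rail crop are at (97,122), (548,130), (545,180) and (98,170). The roller crop shows the grip block top at x 318–424, y 93–226, the plate corners and the tray rim. I'll intersect these pixels with planes at the known heights.

```bash
cat >> h.py <<'E'
def onplane(s,uv,z):
    K=np.array(s['K']);p=cv2.undistortPoints(np.float64(uv).reshape(-1,1,2),K,np.array([s['k1'],0,0,0.]))[:,0]
    d=R.from_quat(s['attitude']).apply(np.c_[p[:,0],-p[:,1],-np.ones(len(p))]);o=np.array(s['position'])
    return o+d*((z-o[2])/d[:,2])[:,None]
def rep(s,n,c,off,f,z):
    X=onplane(s,(np.float64(c)+.5)/f-.5+np.array(off),z)[:,:2]
    e=X[1]-X[0]+X[2]-X[3]; g=X[3]-X[0]+X[2]-X[1]
    print(n,'c',X.mean(0).round(4),'len',np.linalg.norm(e)/2,np.linalg.norm(g)/2,'ang(long, from -y, deg)',np.degrees(np.arctan2(e[0],-e[1])).round(2),'perp',np.degrees(np.arctan2(g[1],-g[0])).round(2))
E
python3 - <<'E'
from h import *
s=pickle.load(open('pics/top0.pkl','rb'))
rep(s,'railtop',[(58,83),(603,94),(593,226),(51,211)],(130,100),5,.04)
rep(s,'strip',[(97,122),(548,130),(545,180),(98,170)],(130,100),5,.0445)
rep(s,'grip',[(318,98),(410,93),(424,212),(335,226)],(305,125),7,.108)
rep(s,'plate',[(190,150),(490,115),(508,258),(213,294)],(305,125),7,.052)
rep(s,'tray',[(103,140),(533,93),(568,347),(132,400)],(305,125),7,.013)
P=cloud(s);z=P[...,2]
for n,(u,v) in dict(strip=[(155,127),(178,128),(200,129),(224,130)],top=[(150,139),(240,140),(160,120)],grip=[(357,148)],plate=[(340,157)]).items() if 0 else []: pass
for u,v in [(160,129),(183,130),(205,131),(229,131),(170,120),(170,139),(220,122),(220,142),(357,147),(340,156),(325,170)]: print(u,v,P[v-1:v+2,u-1:u+2].reshape(-1,3).mean(0).round(4), s['pixels'][v,u])
t=r.get_state()['eef_rot']; print(R.from_quat(t).as_matrix().round(3))
E
```

```text
railtop c [0.6376 0.1574] len 0.25208540238020105 0.061750864532384105 ang(long, from -y, deg) -1.41 perp 1.9
strip c [0.6375 0.1583] len 0.20737155483212225 0.02317321937074797 ang(long, from -y, deg) -1.19 perp -0.63
grip c [ 0.5813 -0.2069] len 0.027785612429700086 0.038823675945930516 ang(long, from -y, deg) 6.33 perp -6.19
plate c [ 0.5802 -0.2078] len 0.09639017676448802 0.04752442089588164 ang(long, from -y, deg) 7.17 perp -7.21
tray c [ 0.5759 -0.2075] len 0.14509762915245286 0.08777318258401597 ang(long, from -y, deg) 6.93 perp -6.26
160 129 [0.6389 0.2364 0.0455] [133 130 121]
183 130 [0.6365 0.1831 0.0452] [135 133 125]
205 131 [0.6341 0.1323 0.0453] [138 135 126]
229 131 [0.6343 0.0773 0.045 ] [140 136 127]
170 120 [0.6622 0.2156 0.0393] [168 160 149]
170 139 [0.6164 0.2134 0.0412] [170 164 153]
220 122 [0.6571 0.0992 0.0398] [173 164 154]
220 142 [0.6097 0.098  0.0402] [179 172 162]
357 147 [ 0.5809 -0.2052  0.1096] [195 165 111]
340 156 [ 0.5748 -0.1749  0.0522] [195 199 200]
325 170 [ 0.5524 -0.1445  0.0047] [142 139 136]
[[ 0.972  0.234 -0.   ]
 [ 0.234 -0.972  0.001]
 [-0.    -0.002 -1.   ]]
```

Sizes agree with the spec. The roller is at (0.580, −0.207) with its long axis about 7° off −y. The rail is at (0.637, 0.158), at −1.3°. Moving over the grip block.

```bash
python3 -m inch '[[1,0.92,0,-0.22,88],[1,0.92,0,-0.22,88],[1,0.92,0,-0.22,88],[1,0.92,0,-0.22,88],[1,0.92,0,-0.22,88]]' 60
python3 -m inch '[[1,0.92,0,0,88],[1,0.92,0,0,88],[1,0.92,0,0,88],[1,0.92,0,0,88],[1,0.92,0,0,88]]'
python3 -m inch '[[1,0.92,0,0,88],[1,0.92,0,0,88],[1,0.92,0,0,88],[1,0.92,0,0,88],[1,0.92,0,0,88]]'
python3 -m inch '[[1,0.92,0,0,88],[1,0.92,0,0,88],[0.4,0.4,0,0,88],[0,0,0,0,88],[0,0,0,0,88]]'
python3 -c "
from h import *
print(r.get_state()['tool_pos'],R.from_quat(r.get_state()['eef_rot']).as_matrix().round(3))"
```

```text
clock: 0.6
tool_pos: [0.2718, -0.4915, 0.2574]
eef_rot: [0.998, 0.06, -0.0, -0.0]
contact_force: [0.2, -0.8, 0.2]
opening: 0.996
clock: 1.1
tool_pos: [0.3967, -0.3765, 0.2575]
eef_rot: [0.998, 0.06, -0.0, -0.0]
contact_force: [-0.0, -0.0, 0.4]
opening: 1.0
clock: 1.6
tool_pos: [0.5217, -0.2615, 0.2574]
eef_rot: [0.998, 0.06, -0.0, -0.0]
contact_force: [-0.1, -0.9, -0.6]
opening: 1.0
clock: 2.1
tool_pos: [0.5796, -0.2084, 0.2574]
eef_rot: [0.998, 0.06, -0.001, 0.001]
contact_force: [-1.0, -0.0, -0.6]
opening: 0.996
[ 0.57955211 -0.20835857  0.25737962] [[ 0.993  0.119 -0.002]
 [ 0.119 -0.993 -0.001]
 [-0.002  0.001 -1.   ]]
```

```bash
python3 -m inch '[[0.02,0.04,-0.8,0,88],[0,0,-0.8,0,88],[0,0,-0.8,0,88],[0,0,-0.8,0,88],[0,0,-0.8,0,88]]'
python3 -m inch '[[0,0,-0.8,0,88],[0,0,-0.8,0,88],[0,0,-0.8,0,88],[0,0,-0.65,0,88],[0,0,0,0,88]]'
python3 -m inch '[[0,0,0,0,50],[0,0,0,0,20],[0,0,0,0,20],[0,0,0,0,20],[0,0,0,0,20]]' 60
python3 -m inch '[[0,0,0,0,20],[0,0,0,0,20],[0,0,0,0,20],[0,0,0,0,20],[0,0,0,0,20]]'
```

```text
clock: 2.6
tool_pos: [0.5796, -0.2087, 0.1572]
eef_rot: [0.998, 0.058, -0.001, 0.001]
contact_force: [0.0, -0.3, 0.3]
opening: 1.003
clock: 3.1
tool_pos: [0.5789, -0.2071, 0.0795]
eef_rot: [0.998, 0.059, -0.002, -0.0]
contact_force: [-0.2, -0.2, 0.2]
opening: 0.996
clock: 3.6
tool_pos: [0.5818, -0.2057, 0.082]
eef_rot: [0.998, 0.06, 0.0, 0.0]
contact_force: [-0.8, 0.1, -0.6]
opening: 0.57
clock: 4.1
tool_pos: [0.5815, -0.2059, 0.0815]
eef_rot: [0.998, 0.06, 0.0, 0.0]
contact_force: [0.9, -0.7, 1.1]
opening: 0.337
```

Gripped: the opening is 29.7 mm and the block is 30 mm. Lift and carry to the near end of the strip.

```bash
python3 -m inch '[[0,0,0.5,0,20],[0,0,0.8,0,20],[0,0,0.9,0,20],[0,0,0.9,0,20],[0,0,0.9,0,20]]'
python3 -m inch '[[0.1,0.5,0,-0.15,20],[0.2,0.9,0,-0.3,20],[0.2,0.9,0,-0.3,20],[0.2,0.9,0,-0.3,20],[0.2,0.9,0,-0.3,20]]'
python3 -m inch '[[0.2,0.9,0,0,20],[0.2,0.9,0,0,20],[0.2,0.9,0,0,20],[0.2,0.9,0,0,20],[0.2,0.9,0,0,20]]'
python3 -m inch '[[0.2,0.9,0,0,20],[0.07,0.9,0,0,20],[0,0.96,0,0,20],[0,0,0,0,20],[0,0,0,0,20]]'
python3 - <<'E'
from h import *
s=snap('top','top1'); snap('scene','scene1')
st=r.get_state(); print(st['tool_pos'],R.from_quat(st['eef_rot']).as_matrix().round(3),st['contact_force'],st['moment'],st['opening'])
a=cv2.resize(s['pixels'][90:190,130:270],(700,500),interpolation=cv2.INTER_CUBIC)
t=pickle.load(open('pics/scene1.pkl','rb'))['pixels'][150:340,280:520]
t=cv2.resize(t,(700,554),interpolation=cv2.INTER_CUBIC)
cv2.imwrite('pics/s1.png',t[...,::-1])
E
```

```text
clock: 4.6
tool_pos: [0.5809, -0.2052, 0.1825]
eef_rot: [0.998, 0.06, -0.001, -0.0]
contact_force: [0.5, -0.2, -2.6]
opening: 0.338
clock: 5.1
tool_pos: [0.6035, -0.1019, 0.1817]
eef_rot: [1.0, -0.011, -0.001, -0.0]
contact_force: [-0.1, -0.1, -3.4]
opening: 0.335
clock: 5.6
tool_pos: [0.6284, 0.0105, 0.1816]
eef_rot: [1.0, -0.01, -0.001, -0.0]
contact_force: [0.4, -0.3, -3.8]
opening: 0.335
clock: 6.1
tool_pos: [0.6351, 0.079, 0.1815]
eef_rot: [1.0, -0.009, -0.001, 0.0]
contact_force: [-0.4, -0.4, -3.4]
opening: 0.337
[0.63544838 0.07664262 0.18150943] [[ 1.    -0.022 -0.001]
 [-0.022 -1.    -0.001]
 [-0.001  0.002 -1.   ]] [-1.04259889  0.51273462 -3.76469353] [-0.04040909 -0.0594535  -0.01950956] 0.3383329352318185
```

View pics/s1.png

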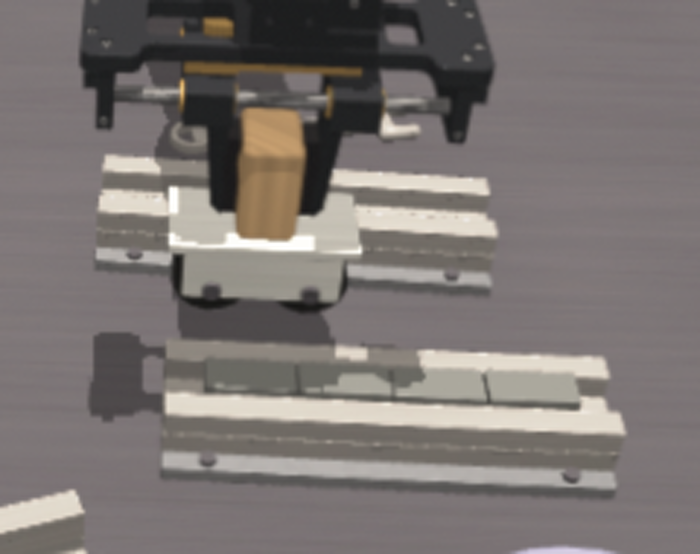

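The roller is held square and upright, well above the near end of the strip at crop (205–300, 375). Lowering.

```bash
python3 -m inch '[[0,0,-0.6,0,20],[0,0,-0.6,0,20],[0,0,-0.6,0,20],[0,0,-0.4,0,20],[0,0,-0.1,0,20]]'
python3 -m inch '[[0,0,-0.06,0,20],[0,0,-0.06,0,20],[0,0,-0.06,0,20],[0,0,-0.06,0,20],[0,0,0,0,20]]'
```

```text
clock: 6.7
tool_pos: [0.6347, 0.0779, 0.1221]
eef_rot: [1.0, -0.01, -0.002, 0.0]
contact_force: [-0.8, -0.7, -3.7]
opening: 0.336
clock: 7.2
tool_pos: [0.6362, 0.0783, 0.1202]
eef_rot: [1.0, -0.01, 0.001, -0.0]
contact_force: [-3.5, 0.5, 7.7]
opening: 0.336
```

```bash
python3 -m inch '[[0,0,-0.06,0,20],[0,0,-0.06,0,20],[0,0,-0.04,0,20],[0,0,0,0,20],[0,0,0,0,20]]'
```

```text
clock: 7.7
tool_pos: [0.6363, 0.0782, 0.1174]
eef_rot: [1.0, -0.01, 0.001, -0.0]
contact_force: [-5.2, -0.7, 15.3]
opening: 0.336
```

```bash
python3 -m inch '[[0,0.2,-0.04,0,20],[0.01,0.3,0,0,20],[0.01,0.3,0,0,20],[0.01,0.3,0,0,20],[0.01,0.3,0,0,20]]'
python3 -m inch '[[0.01,0.3,0,0,20],[0.01,0.3,0,0,20],[0.01,0.3,0,0,20],[0.01,0.3,0,0,20],[0.01,0.3,0,0,20]]'
```

```text
clock: 8.2
tool_pos: [0.637, 0.1132, 0.1174]
eef_rot: [1.0, -0.011, 0.001, 0.0]
contact_force: [-7.8, -1.0, 22.2]
opening: 0.335
clock: 8.7
tool_pos: [0.6378, 0.1509, 0.1174]
eef_rot: [1.0, -0.011, 0.0, -0.0]
contact_force: [-9.1, -1.4, 22.7]
opening: 0.335
```

```bash
python3 -m inch '[[0,0.3,0,0,20],[0,0.3,0,0,20],[0,0.3,0,0,20],[0,0.3,0,0,20],[0,0.3,0,0,20]]'
python3 -m inch '[[0.01,0.3,0,0,20],[0.01,0.3,0,0,20],[0.01,0.3,0,0,20],[0.01,0.3,0,0,20],[0.01,0.3,0,0,20]]'
python3 -m inch '[[0,0.3,0,0,20],[0,0.3,0,0,20],[0,0.3,0,0,20],[0,0,0,0,20],[0,0,0,0,20]]'
```

```text
clock: 9.2
tool_pos: [0.6384, 0.1871, 0.1174]
eef_rot: [1.0, -0.011, 0.001, 0.001]
contact_force: [-6.7, -1.4, 18.7]
opening: 0.338
clock: 9.7
tool_pos: [0.6391, 0.2267, 0.1174]
eef_rot: [1.0, -0.011, 0.0, -0.001]
contact_force: [-7.8, -1.1, 20.1]
opening: 0.333
clock: 10.2
tool_pos: [0.6394, 0.251, 0.1174]
eef_rot: [1.0, -0.01, 0.001, -0.002]
contact_force: [-6.8, 0.4, 17.6]
opening: 0.333
```

```bash
python3 -m inch '[[0,0,0.4,0,20],[0,0,0.7,0,20],[0,0,0.9,0,20],[0,0,0.8,0,20],[0,0,0,0,20]]'
python3 -m inch '[[-0.1,-0.6,0,0.2,20],[-0.15,-0.95,0,0.3,20],[-0.15,-0.95,0,0.3,20],[-0.15,-0.95,0,0.3,20],[-0.15,-0.95,0,0.25,20]]'
python3 -m inch '[[-0.15,-0.95,0,0,20],[-0.15,-0.95,0,0,20],[-0.15,-0.95,0,0,20],[-0.15,-0.95,0,0,20],[-0.15,-0.95,0,0,20]]'
python3 -m inch '[[-0.15,-0.95,0,0,20],[-0.15,-0.95,0,0,20],[-0.15,-0.95,0,0,20],[-0.15,-0.95,0,0,20],[-0.15,-0.95,0,0,20]]'
python3 -m inch '[[-0.08,-0.95,0,0,20],[0,-0.95,0,0,20],[0,-0.95,0,0,20],[0,-0.65,0,0,20],[0,0,0,0,20]]'
python3 - <<'E'
from h import *
s=snap('scene','scene2'); t=snap('top','top2')
st=r.get_state(); print(st['tool_pos'],R.from_quat(st['eef_rot']).as_matrix().round(3),st['contact_force'],st['moment'],st['opening'])
P=cloud(s);k=P[...,2]
# heights along strip/lips in rail frame
o=np.array([.6375,.158]);e=np.array([.0227,.9997]);n=np.array([.9997,-.0227])
for nm,c in (('scene',P),('top',cloud(t))):
    d=c[...,:2]-o; yy=d@e; xx=d@n; zz=c[...,2]
    for lo in (-104,-52,0,52):
        m=(yy*1e3>lo+8)&(yy*1e3<lo+44)&(zz>.03)&(zz<.055); a=abs(xx)*1e3
        print(nm,lo,'strip',np.median(zz[m&(a<8)]).round(4),'lips',np.median(zz[m&(a>17)&(a<28)]).round(4))
cv2.imwrite('pics/s2.png',cv2.resize(s['pixels'][200:340,130:520],(780,280),interpolation=cv2.INTER_CUBIC)[...,::-1])
E
```

```text
clock: 10.7
tool_pos: [0.6417, 0.2488, 0.1865]
eef_rot: [1.0, -0.011, 0.003, -0.001]
contact_force: [0.6, -0.3, -4.1]
opening: 0.337
clock: 11.2
tool_pos: [0.6211, 0.1371, 0.1819]
eef_rot: [0.998, 0.061, -0.001, 0.0]
contact_force: [0.2, 0.0, -3.3]
opening: 0.338
clock: 11.7
tool_pos: [0.6024, 0.0184, 0.1821]
eef_rot: [0.998, 0.06, -0.0, 0.0]
contact_force: [-0.4, -0.7, -2.9]
opening: 0.335
clock: 12.2
tool_pos: [0.5837, -0.1003, 0.1821]
eef_rot: [0.998, 0.06, -0.0, 0.0]
contact_force: [0.5, -0.3, -2.7]
opening: 0.336
clock: 12.7
tool_pos: [0.5814, -0.1904, 0.1824]
eef_rot: [0.998, 0.058, -0.0, 0.001]
contact_force: [0.0, -0.2, -5.1]
opening: 0.332
[ 0.58218175 -0.18565241  0.18252101] [[ 0.993  0.121 -0.001]
 [ 0.121 -0.993  0.001]
 [-0.    -0.001 -1.   ]] [ 0.58657821  0.10229121 -3.93696954] [ 0.05719963 -0.07547839 -0.01757773] 0.3371293885925186
scene -104 strip 0.0387 lips 0.0391
scene -52 strip 0.0397 lips 0.0393
scene 0 strip 0.039 lips 0.039
scene 52 strip 0.0391 lips 0.039
top -104 strip 0.0405 lips 0.0406
top -52 strip 0.0405 lips 0.0406
top 0 strip 0.0408 lips 0.0407
top 52 strip 0.0403 lips 0.0408
```

View pics/s2.png

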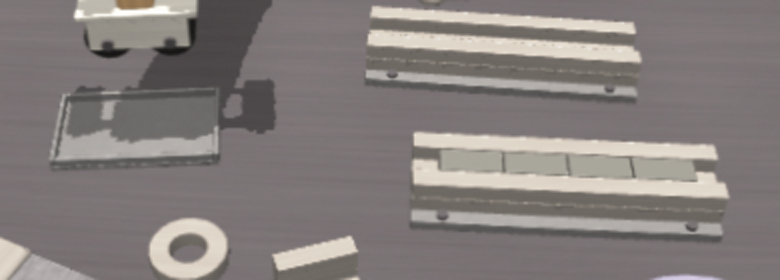

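All four sections now sit level with the lips in both cameras (within 0.5 mm). Placing the roller back.

```bash
python3 -m inch '[[-0.1,-0.4,0,0,20],[0,-0.34,0,0,20],[0,0,-0.6,0,20],[0,0,-0.8,0,20],[0,0,-0.8,0,20]]'
python3 -m inch '[[0,0,-0.8,0,20],[0,0,-0.6,0,20],[0,0,-0.3,0,20],[0,0,-0.1,0,20],[0,0,0,0,20]]'
```

```text
clock: 13.3
tool_pos: [0.5801, -0.2057, 0.1277]
eef_rot: [0.998, 0.06, 0.001, 0.0]
contact_force: [0.1, -0.5, -4.2]
opening: 0.341
clock: 13.8
tool_pos: [0.5801, -0.2053, 0.0832]
eef_rot: [0.998, 0.06, 0.0, 0.0]
contact_force: [0.1, 1.1, -3.3]
opening: 0.337
```

```bash
python3 -m inch '[[0,0,-0.04,0,20],[0,0,-0.03,0,20],[0,0,-0.02,0,20],[0,0,0,0,20],[0,0,0,0,20]]'
```

```text
clock: 14.3
tool_pos: [0.5802, -0.2054, 0.0815]
eef_rot: [0.998, 0.06, 0.001, 0.0]
contact_force: [0.3, 0.6, 3.7]
opening: 0.335
```

Contact with the tray floor (force rose by about 7 N). Release and lift away.

```bash
python3 -m inch '[[0,0,0,0,40],[0,0,0,0,55],[0,0,0,0,70],[0,0,0,0,70],[0,0,0,0,70]]'
python3 -m inch '[[0,0,0,0,70],[0,0,0.3,0,70],[0,0,0.6,0,70],[0,0,0.8,0,70],[0,0,0.8,0,70]]'
python3 -m inch '[[0,0,0.9,0,70],[0,0,0.9,0,70],[0,0,0.9,0,70],[-0.5,-0.2,0.5,0,70],[-0.9,-0.2,0,0,70]]'
python3 -m inch '[[-0.9,0,0,0,70],[-0.9,0,0,0,70],[-0.9,0,0,0,70],[-0.5,0,0,0,70],[0,0,0,0,70]]'
python3 - <<'E'
from h import *
s=snap('top','top3');t=snap('scene','scene3')
a=cv2.resize(s['pixels'][125:195,305:405],(700,490),interpolation=cv2.INTER_CUBIC)
b=cv2.resize(t['pixels'][190:300,130:280],(668,490),interpolation=cv2.INTER_CUBIC)
cv2.imwrite('pics/f.png',cv2.resize(np.hstack([a,b]),(800,287))[...,::-1])
st=r.get_state();print(st['tool_pos'],st['contact_force'],st['opening'])
E
```

```text
clock: 14.8
tool_pos: [0.5797, -0.2052, 0.0806]
eef_rot: [0.998, 0.06, -0.0, 0.0]
contact_force: [-0.2, -0.6, -0.0]
opening: 0.761
clock: 15.3
tool_pos: [0.58, -0.2053, 0.1451]
eef_rot: [0.998, 0.06, 0.0, 0.0]
contact_force: [0.8, 0.6, -0.4]
opening: 0.794
clock: 15.8
tool_pos: [0.5462, -0.2157, 0.226]
eef_rot: [0.998, 0.061, 0.003, 0.001]
contact_force: [0.3, -0.4, -0.4]
opening: 0.794
clock: 16.3
tool_pos: [0.4616, -0.2159, 0.2237]
eef_rot: [0.998, 0.059, -0.001, 0.0]
contact_force: [0.8, 0.3, 0.4]
opening: 0.792
[ 0.46481202 -0.21556505  0.22373917] [ 0.09480698  0.5888209  -0.42696084] 0.7930580106645962
```

View pics/f.png

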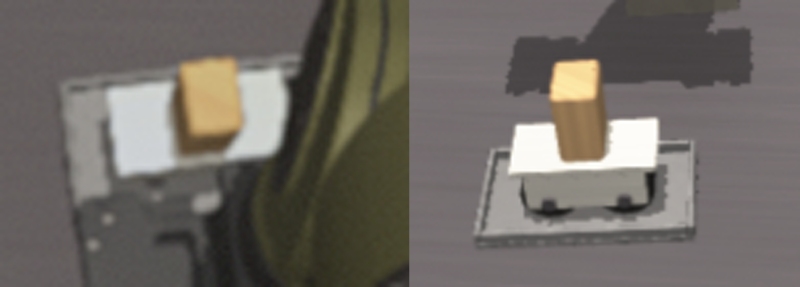

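The picture shows the roller upright on its wheels inside the larger tray (right half, about (585,180)), with the gripper clear of it. Handing in.

```bash
python3 -c "
from plant import r
print(r.finish_job())"
```

```text
the job is handed in; nothing more can be done
None
```

The job is handed in. I rolled the whole cover strip down flush and put the roller back in its tray, released, at about 16 s on the clock; no verdict came back.

- **Rolling:** I gripped the roller at 60 N and lifted it about 100 mm out of the tray. I rolled it about 170 mm along the strip, or roughly 8.6 rad of wheel turn worked out from the distance. The downward push was about 20–26 N.
- **Strip check:** afterwards, depth from both cameras put all four sections within about 0.7 mm of the rail lips (they started about 5 mm proud).
- **Roller check:** the last picture shows it upright on its wheels inside the larger tray. The arm was clear of it, and the force readings were back to about zero.
- **Not confirmed:** the wheel's turn can't be read directly. A side force of 5–9 N across the rail showed up while pressing; I left it, as the roller tracked straight.

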